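# Set the block heater down to low after the temperature check

## Robot

A 6-joint arm with a two-finger parallel gripper is mounted at the origin on the work surface. World frame = base frame: x ahead of the robot, y to its left, z up, the work surface at z = 0. Lengths are in m, angles in degrees, forces in N, time in s.
With the tool pointing down it reaches from about 0.325 to 1 m from the base axis. Payload 5.1 kg.
Tool frame: the origin (TCP) lies at the very end of the fingers, on their centre line; the grasp point (between the pads) lies 19 mm behind it (ctrl.grip_point_offset is the distance from the TCP to the grasp point, in m); z points along the fingers, y is the line along which they close (so a half turn about z gives the same grasp; the last joint's range is limited). The gripper opens to 85 mm and grips with 20 to 120 N. Pads are 22 mm wide; open, the fingers measure 114 mm over their backs; the gripper's body (76 mm by 85 mm) begins 54 mm behind the grasp point. The pads swing forward as they close: fully open they stand 13 mm farther back than shut.
Start: joints at [-76.925, 7.093, 94.555, -0, 78.352, -4.733], TCP at [0.199, -0.619, 0.231] pointing down, gripper open.
Joint ranges: [-149.61, 149.61], [-58.7, 133.49], [1.44, 155.28], [-77.14, 257.14], [18.33, 153.61], [-166.67, 166.67]. Speed limits (degrees/s): [147.25, 147.25, 180, 180, 180, 180].

## Interface

Orientations are given as a 3x3 rotation matrix whose columns are the frame's x, y, z axes.
In Python, from workcell import state, vision, order, nets, ctrl gives the robot as it stands.
- The arm moves only by the tool apply_moves, never from a script. Its argument "rows" is a list of rows, each a list of 4 numbers: the shift along the tool's x, y, z in cm, then the turn about the tool's z in degrees. A call has 1 to 5 rows; each row shifts and turns the commanded pose from where the row before left it, along the tool's axes as they then stand; what a row does not reach is not made up. A row lasts 1/12 s, in which the tool goes at most 41.7 mm and 7.16 degrees, less where a joint would pass 70% of its speed; a pose out of reach is approached as far as the arm can. A call with a gripper value outside its range is refused whole. "grip" is the finger opening in cm, from 0 to 8.54, set as the call begins (left out, the last holds). The fingers move at their own pace and stop on an object; "newtons" is the grip in N (left out, the last holds). Time passes only in rows, so rows that do not move let the fingers close. It gives the time, the measured TCP pose, the force, the opening and the grip force at its end, in the units of the state.
- state(): the state, without advancing time (a new reading comes with each control period).
- vision.grab_frame(name): name is "scene" or "top"; returns the picture (480x640x3 uint8, red, green, blue); there is no depth.
- vision.calibration(name): a dict with "fx", "fy", "cx", "cy" (pixels), "R" (3x3) and "t" (3): a world point X has camera coordinates R X + t. Camera axes: x right, y down, z forward; pixel columns grow to the right and rows downward; lengths in m; the calibration is good to about 2 mm. A picture is of the moment at which its call begins. calibration takes no time and is no camera call.
- order.finish_job(): hands the job in; it is judged then, once.
Trained networks look in the newest picture that a camera, given by its name, has taken for a name from the list of things; names that differ only in an ending like _2 or _b are one class to them, and where a whole thing is asked for, a point or a joint stands for the part that bears it (a point fixed in the world has none). Each returns a list of dicts, best first, with "score" (0 to 1); they miss things now and then, are a little off and sometimes report something else, mostly with a low value. They report only what shows in the picture. A call takes as long as a camera call.
- nets.regions_of(camera, name): "pixels" (480x640 bool, what is visible of it) and "bbox" ([left, top, width, height] in pixels, round what is visible of it).
The state is a dict: "time_s": time; "joint_pos": joint angles; "joint_velocities": joint speeds; "joint_torque": joint torques, N m; "tool_pos": TCP position; "tool_rot": TCP orientation; "force": force on the tool from outside, world axes, zero at the start; "wrist_torque": the same for the moment, N m; "gripper_width": finger opening in m; "finger_force": force on a finger pad.
Only numpy, scipy, OpenCV 4.12 (cv2) and the standard library are available. Lean on these libraries where they do the work, as an engineer would, in place of code of your own. Each camera call takes 0.05 s, during which the arm holds its last target. There are 200 camera calls.

## Task

The temperature check is done: pull the probe thermometer up out of the block heater and stand it, tip down, in the open white jar, lowering it in rather than dropping it. Then turn the heater's selector knob down to low, the smallest of its three dots (the hollow ring is off). Leave the tubes in their wells and everything else on the bench where it stands.

Things in the scene. Friction and masses are not known exactly. Their poses are not given: they have to be found in the camera images.
- heater: White dry block heater, 270 mm (x) by 200 mm (y), fixed. Origin: centre of its underside, on the table; +x points from the control panel (nearer the robot) to the aluminium block, z up. The flat grey panel spans x -135 to -15 mm, its top 80 mm above the table; the knob's upright axis is at x -85, y 0 mm. Behind it the housing rises to 90 mm, the block to 105 mm.
- well1 (a point): Mouth of the middle of three wells in the block's top (105 mm above the table), at x 60, y 0 mm in the heater's frame; the others lie 38 mm to either side along the heater's y. Each is 12 mm wide and 50 mm deep.
- low_mark (a point): The small dot (low). Four white marks lie on the panel 41 mm from the knob's axis, 40 degrees apart, on the side towards the block; anticlockwise to clockwise seen from above: hollow ring 15 mm (off), small dot 6 mm (low), medium dot 10 mm, large dot 15 mm (high).
- selector (a joint): Knob angle (rad), growing clockwise seen from above: 0 off (ring), 0.7 low (small dot), 1.4 medium, 2.1 high (large dot); stops at -0.06 and 2.16. It clicks: a spring holds it at each of the four and draws it to the nearest when let go (within about 0.03); turning past a click takes about 0.1 N m. It starts at medium or high.
- selector_grip (a point): Point on the knob's axis at the height to grip, 37 mm above the panel. Black disc 44 mm across, top 14 mm above the panel, with an upright bar grip 42 mm long, 14 mm thick, top 44 mm above the panel. Turns with the knob: x along the bar to its pointing end (white line on top and down that end), z up. In the heater's frame that end is at 1.05 rad minus the joint value, anticlockwise from +x.
- thermometer: Loose probe thermometer, 190 mm long, 60 g give or take: a round steel stem 8 mm thick and 110 mm long with a rounded tip, then a round black handle 18 mm thick and 80 mm long. Origin at the tip, z along it towards the handle. It starts standing in one of the three wells, tip on the well's floor, free to lean up to 6 degrees; its handle is far taller than the tubes.
- thermo_grip (a point): Middle of the thermometer's handle, 150 mm from the tip.
- thermo_tip (a point): Tip of the stem.
- jar: Loose open white ceramic jar, straight round wall, 74 mm across outside and 66 mm inside, 115 mm tall, floor 6 mm thick, about 0.5 kg; left or right of the heater. Origin: centre of its underside, z up. The thermometer may lean on its rim.
- jar_in (a point): Centre of the jar's inner floor.
- jar_rim (a point): Centre of the jar's mouth, 115 mm above the table.
- tube_a: Bystander: glass tube 10 mm thick with a 13 mm steel cap, 84 mm tall, loose in one of the wells. Origin at its foot.
- tube_b: Bystander: the same, in another well.
- flask: Bystander: stoppered conical glass flask, 86 mm across the foot, 144 mm tall, on the other side of the heater from the jar. Origin: centre of its underside.
- reagent: Bystander: white bottle 68 mm across, 160 mm tall. Origin: centre of its underside.
- small_jar: Bystander: lidded white jar 52 mm across, 70 mm tall. Origin: centre of its underside.
- bulb: Bystander: black rubber pipette bulb standing on the table, 68 mm across, 88 mm tall. Origin: centre of its underside.

How it is judged:
By the outcome, as a careful person would: the job done as asked, in the order asked, and still so for the second after the job is handed in, with the robot touching nothing.
It also fails if it takes over 54 s, if anything falls off the work surface, if the arm or the gripper's body presses on something with over 40 N, if the wrist force passes 120 N, or if a joint passes its speed limit or range.

## Working session

There is one attempt and no reset: what is moved stays moved. The work goes in short steps, Python scripts to look and compute and a tool call to move; the robot and the scene stay as the last step left them, time stands still between calls to the robot, and variables do not carry over. Pictures are saved under pics/ and viewed, at most 10 in all, crops included, and the job is handed in when it is done.

Besides the shell and the picture viewer there is one more tool, called after "Emit:" by a JSON object that holds its "api" and its "payload", one argument or row to a line. apply_moves: Moves the arm, as the interface text tells. Its arguments: {"type":"object","properties":{"rows":{"type":"array","items":{"type":"array","items":{"type":"number"}}},"grip":{"type":"number"},"newtons":{"type":"number"}},"required":["rows"]}

```bash
mkdir -p pics
cat > h.py <<'E'
import numpy as np, cv2
from workcell import state, vision, order, nets, ctrl
def cal(n):
    c=vision.calibration(n); return np.array([[c['fx'],0,c['cx']],[0,c['fy'],c['cy']],[0,0,1]]),np.array(c['R']),np.array(c['t'])
def px(n,X):
    K,R,t=cal(n); p=K@(R@np.asarray(X,float)+t); return p[:2]/p[2]
def onz(n,uv,z):
    K,R,t=cal(n); d=R.T@np.linalg.inv(K)@np.array([uv[0],uv[1],1.]); c=-R.T@t
    return c+d*(z-c[2])/d[2]
def tri(a,b):  # list of (cam,uv)
    A=[];B=[]
    for n,uv in (a,b):
        K,R,t=cal(n); d=R.T@np.linalg.inv(K)@np.array([uv[0],uv[1],1.]); d/=np.linalg.norm(d); P=np.eye(3)-np.outer(d,d); A.append(P);B.append(P@(-R.T@t))
    return np.linalg.solve(A[0]+A[1],B[0]+B[1])
E
python3 - <<'E'
from h import *
for n in('scene','top'):
    im=vision.grab_frame(n); cv2.imwrite(f'pics/{n}0.png',im[:,:,::-1])
    K,R,t=cal(n); print(n,K[0,0],-R.T@t,R[2])
    for o in('heater','selector','thermometer','jar','tube_a','flask','reagent','small_jar','bulb'):
        for r in nets.regions_of(n,o)[:2]:
            m=r['pixels']; ys,xs=np.nonzero(m); print(o,round(r['score'],2),r['bbox'],xs.mean().round(1),ys.mean().round(1),m.sum())
s=state();print(s)
E
```

```text
scene 445.536308283803 [ 1.15050987 -0.35978238  0.76892133] [-0.66792198  0.31261006 -0.67539261]
heater 0.85 [283.5, 222.0, 116.5, 126.1] 336.5 286.1 10147
selector 0.6 [316.9, 224.7, 22.4, 21.2] 328.9 235.3 353
thermometer 0.9 [339.3, 224.8, 12.8, 56.4] 344.0 248.0 402
thermometer 0.19 [281.3, 222.5, 114.1, 122.2] 336.6 286.2 10040
jar 0.79 [169.0, 255.0, 44.3, 63.4] 192.7 286.0 2092
tube_a 0.43 [360.1, 266.8, 6.0, 13.4] 361.2 272.0 72
flask 0.73 [285.0, 220.4, 112.3, 128.1] 336.5 286.1 10105
flask 0.69 [432.5, 177.6, 34.3, 59.6] 450.5 215.0 1216
reagent 0.53 [285.1, 225.0, 111.5, 118.9] 336.6 285.9 10028
small_jar 0.97 [203.3, 374.0, 29.8, 44.0] 216.9 394.3 1159
bulb 0.96 [104.8, 260.7, 36.7, 35.6] 124.2 280.4 743
bulb 0.35 [170.4, 254.7, 42.9, 62.2] 192.8 285.8 2045
top 502.7573609402734 [ 0.44669714 -0.0799037   1.3823729 ] [ 0.06001431  0.02715182 -0.99782817]
heater 0.68 [263.3, 165.3, 93.8, 122.3] 311.1 227.4 7846
selector 0.71 [294.3, 250.4, 17.2, 17.1] 303.1 258.2 212
thermometer 0.59 [313.9, 193.2, 6.8, 13.7] 315.8 197.6 82
jar 0.65 [404.9, 247.4, 36.4, 29.7] 423.2 261.9 
[... 463 characters left out ...]
-4.73172875e+00]), 'joint_velocities': array([ 0.00156575, -0.06925366, -0.00397099, -0.01202322, -0.04011279,
        0.10963508]), 'joint_torque': array([-3.95868447e-04, -4.23607957e+01, -3.65767944e+01, -7.66367339e-05,
        4.65371122e-04,  1.24305294e-05]), 'tool_pos': array([ 0.1987688 , -0.61887483,  0.23135709]), 'tool_rot': array([[ 9.52087616e-01,  3.05825395e-01,  9.99161270e-06],
       [ 3.05825395e-01, -9.52087613e-01, -7.03686425e-05],
       [-1.20076272e-05,  7.00528019e-05, -9.99999997e-01]]), 'force': array([ 0.39538667, -0.08515502, -0.1041331 ]), 'wrist_torque': array([-0.01277893, -0.00733599,  0.06059829]), 'finger_force': 0.0, 'gripper_width': 0.08505861837713072}
```

View pics/scene0.png

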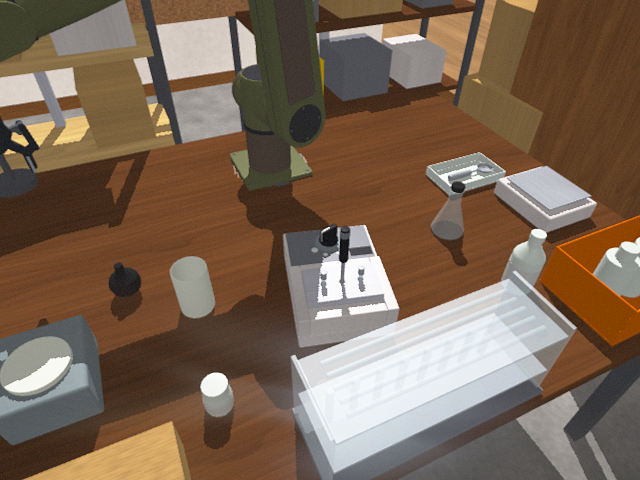

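View pics/top0.png

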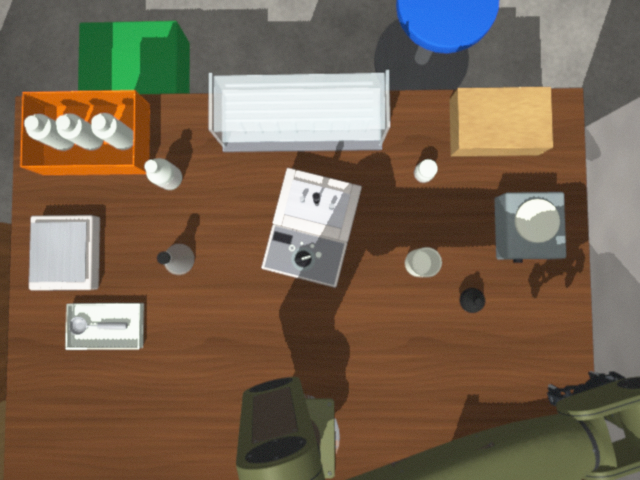

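Both views show the heater mid-bench, with the thermometer in the middle well at top (316,197) and scene (344,248). The jar is to its right at top (423,262) and the flask to its left. I'll zoom in on the heater.

Run:
```python
import cv2
a=cv2.imread('pics/top0.png')[158:298,255:370]; b=cv2.imread('pics/scene0.png')[215:350,275:405]
cv2.imwrite('pics/tc.png',cv2.resize(a,None,fx=4,fy=4,interpolation=cv2.INTER_CUBIC))
cv2.imwrite('pics/sc.png',cv2.resize(b,None,fx=4.4,fy=4.4,interpolation=cv2.INTER_CUBIC))
```

```text
(no output)
```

View pics/tc.png

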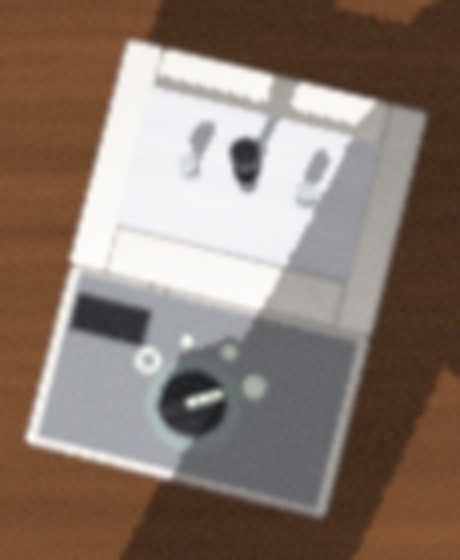

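View pics/sc.png

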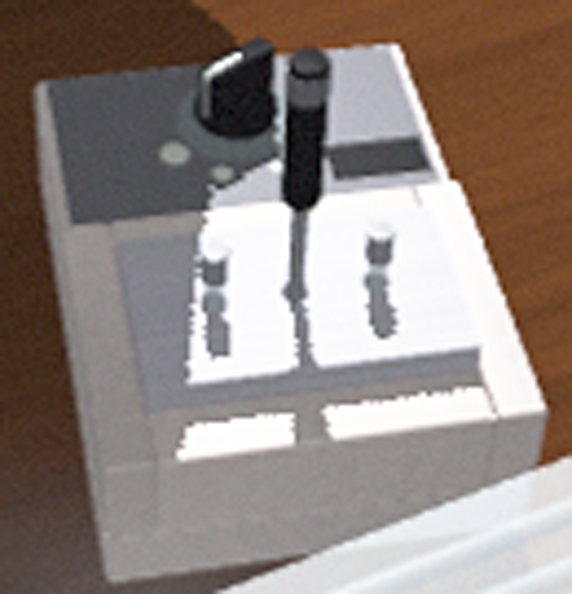

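Top crop: heater corners, the four marks and the knob are clear; the white line points just between the medium and large dots. Next I'll fit the heater pose and triangulate the thermometer.

Run:
```python
from h import *
from scipy.optimize import least_squares
T=lambda x,y:(255+x/4-.4,158+y/4-.4); S=lambda x,y:(275+x/4.4-.4,215+y/4.4-.4)
d=lambda a:(-85+41*np.cos(a),41*np.sin(a),80); r=np.radians
obs=[('top',T(28,440),(-135,100,80)),('top',T(322,517),(-135,-100,80)),('top',T(128,40),(135,100,90)),('top',T(427,113),(135,-100,90)),
('top',T(147,360),d(r(60))),('top',T(187,341),d(r(20))),('top',T(229,352),d(-r(20))),('top',T(254,386),d(-r(60))),
('scene',S(38,82),(-135,-100,80)),('scene',S(400,42),(-135,100,80)),('scene',S(105,467),(135,-100,90)),('scene',S(548,408),(135,100,90)),
('scene',S(174,154),d(-r(60))),('scene',S(224,174),d(-r(20)))]
def W(p,q):
    c,s=np.cos(p[2]),np.sin(p[2]); q=np.array(q)/1000
    return np.array([p[0]+c*q[0]-s*q[1],p[1]+s*q[0]+c*q[1],q[2]])
f=lambda p:np.concatenate([px(n,W(p,q))-uv for n,uv,q in obs])
for loss in('linear','soft_l1'):
    o=least_squares(f,[.5,0,0],loss=loss); print(o.x[:2],np.degrees(o.x[2])); 
print(f(o.x).reshape(-1,2).round(1).tolist()); p=o.x; np.save('heater.npy',p)
for q in((60,0,105),(60,38,105),(60,-38,105),(-85,0,117)): print(q,W(p,q))
# knob line direction, top of bar z=124
a=onz('top',T(190,404),.124);b=onz('top',T(221,394),.124); print('line',a,b,'heater-frame ang',np.degrees(np.arctan2(*(b-a)[1::-1])-p[2]))
print('thermo top',tri(('top',T(244,147)),('scene',S(309,62))),'hb',tri(('top',T(248,184)),('scene',S(300,198))))
rj=nets.regions_of('top','jar');print(len(rj))
```

```text
[ 0.55863571 -0.04561432] -14.66841484028939
[ 0.55855943 -0.04561973] -14.689003032244553
[[-1.1, -0.0], [0.2, 0.1], [-0.1, -0.7], [-0.2, -0.3], [0.0, -0.2], [-0.2, -0.1], [-0.3, -0.2], [-0.2, 0.1], [-1.0, -1.1], [-0.4, -0.9], [-0.8, 0.5], [0.4, 0.3], [0.1, -0.1], [-0.4, -0.2]]
(60, 0, 105) [ 0.61659842 -0.06083407  0.105     ]
(60, 38, 105) [ 0.62623416 -0.02407604  0.105     ]
(60, -38, 105) [ 0.60696267 -0.09759209  0.105     ]
(-85, 0, 117) [ 0.47633753 -0.02406609  0.117     ]
line [ 0.47504146 -0.02459939  0.124     ] [ 0.48120472 -0.04403776  0.124     ] heater-frame ang -57.718927337581
thermo top [ 0.61842164 -0.06150186  0.24455975] hb [ 0.60984645 -0.06002123  0.15765933]
1
```

The knob stands at high and the thermometer is upright in the middle well (top end at z 0.245, as expected). Next I'll locate the jar.

```bash
cat > jar.py <<'E'
from h import *
from scipy.optimize import least_squares
def fitcyl(name,R,H,x0,cams=('top','scene'),grab=True):
    bb={}
    for n in cams:
        if grab: vision.grab_frame(n)
        r=nets.regions_of(n,name)[0]; l,t,w,h=r['bbox']; bb[n]=np.array([l,t,l+w,t+h])
    a=np.linspace(0,2*np.pi,60)
    def f(p):
        e=[]
        for n in cams:
            q=np.array([px(n,(p[0]+R*np.cos(k),p[1]+R*np.sin(k),z)) for z in(0,H) for k in a])
            e.append(np.r_[q.min(0),q.max(0)]-bb[n])
        return np.concatenate(e)
    o=least_squares(f,x0,loss='soft_l1'); return o.x,f(o.x)
E
python3 - <<'E'
from jar import *
print(ctrl.grip_point_offset)
p,e=fitcyl('jar',.037,.115,(.5,-.3));print(p,e.round(1))
E
```

```text
0.0187Traceback (most recent call last):
  File "<stdin>", line 3, in <module>
  File "jar.py", line 15, in fitcyl
    o=least_squares(f,x0,loss='soft_l1'); return o.x,f(o.x)
    return func(*args, **kwargs)
    result = trf(vector_fun.fun, vector_fun.jac, x0, f0, J0, lb, ub, ftol, xtol,
                 gtol, max_nfev, x_scale, loss_function, tr_solver,
                 tr_options.copy(), verbose, callback=callback_wrapped)
    return trf_no_bounds(
        fun, jac, x0, f0, J0, ftol, xtol, gtol, max_nfev, x_scale,
        loss_function, tr_solver, tr_options, verbose, callback=callback)
    f_new = fun(x_new)
    self._update_fun()
    ~~~~~~~~~~~~~~~~^^
    self.f = self.fun_wrapped(xp_copy(self.x))
             ~~~~~~~~~~~~~~~~^^^^^^^^^^^^^^^^^
    return np.atleast_1d(self.fun(x))
                         ~~~~~~~~^^^
    return self.f(x, *self.args, **self.kwargs)
           ~~~~~~^^^^^^^^^^^^^^^^^^^^^^^^^^^^^^
  File "jar.py", line 12, in f
    q=np.array([px(n,(p[0]+R*np.cos(k),p[1]+R*np.sin(k),z)) for z in(0,H) for k in a])
                ~~^^^^^^^^^^^^^^^^^^^^^^^^^^^^^^^^^^^^^^^^^
  File "h.py", line 6, in px
    K,R,t=cal(n); p=K@(R@np.asarray(X,float)+t); return p[:2]/p[2]
          ~~~^^^
  File "h.py", line 4, in cal
    c=vision.calibration(n); return np.array([[c['fx'],0,c['cx']],[0,c['fy'],c['cy']],[0,0,1]]),np.array(c['R']),np.array(c['t'])
ValueError: time passes only in moves, steps and waits
```

Emit:
{"api": "apply_moves", "payload": {
  "rows": [
    [0, 0, -3],
    [0, 0, -3],
    [3.16, -2.24, 0, 0],
    [3.16, -2.24, 0, 0],
    [3.16, -2.24, 0, 0]
  ],
  "grip": 8.5
}}

```text
$.rows[0]: bad value
```

```bash
sed -i 's/^def cal/import functools\n@functools.cache\ndef cal/' h.py
python3 - <<'E'
from jar import *
p,e=fitcyl('jar',.037,.115,(.5,-.3));print(p,e.round(1)); print(state()['time_s'])
E
```

```text
[ 0.46538625 -0.3349003 ] [-0.5  1.3 -2.3 -0.9 -1.3  1.4 -0.2 -0.3]
1.45
```

Emit:
{"api": "apply_moves", "payload": {
  "rows": [
    [0, 0, -3, 0],
    [0, 0, -3, 0],
    [3.16, -2.24, 0, 0],
    [3.16, -2.24, 0, 0],
    [3.16, -2.24, 0, 0]
  ],
  "grip": 8.5
}}

```text
time_s: 1.87
tool_pos: [0.2688, -0.5254, 0.2923]
tool_rot: [[0.953, 0.304, 0.001], [0.304, -0.953, -0.001], [0.0, 0.002, -1.0]]
force: [1.5, -0.3, 0.5]
gripper_width: 0.0849
finger_force: 0.0
```

Emit:
{"api": "apply_moves", "payload": {
  "rows": [
    [3.16, -2.24, 0, 0],
    [3.16, -2.24, 0, 0],
    [3.16, -2.24, 0, 0],
    [3.16, -2.24, 0, 0],
    [3.16, -2.24, 0, 0]
  ]
}}

```text
time_s: 2.28
tool_pos: [0.3854, -0.3693, 0.2916]
tool_rot: [[0.952, 0.306, 0.0], [0.306, -0.952, -0.001], [0.0, 0.001, -1.0]]
force: [0.8, -1.4, -0.6]
gripper_width: 0.0851
finger_force: 0.0
```

Emit:
{"api": "apply_moves", "payload": {
  "rows": [
    [3.16, -2.24, 0, 0],
    [3.16, -2.24, 0, 0],
    [3.16, -2.24, 0, 0],
    [3.16, -2.24, 0, 0],
    [3.16, -2.24, 0, 0]
  ]
}}

```text
time_s: 2.7
tool_pos: [0.5016, -0.2143, 0.2916]
tool_rot: [[0.952, 0.306, 0.001], [0.306, -0.952, -0.0], [0.0, 0.001, -1.0]]
force: [0.6, -1.1, 0.7]
gripper_width: 0.0848
finger_force: 0.0
```

Emit:
{"api": "apply_moves", "payload": {
  "rows": [
    [3.16, -2.24, 0, 0],
    [3.16, -2.24, 0, 0],
    [3.16, -2.24, 0, 0],
    [3.16, -2.24, 0, 0],
    [3.16, -2.24, 0, 0]
  ]
}}

```text
time_s: 3.12
tool_pos: [0.6179, -0.0592, 0.2915]
tool_rot: [[0.952, 0.306, 0.0], [0.306, -0.952, -0.0], [0.0, 0.0, -1.0]]
force: [1.9, 0.5, -0.5]
gripper_width: 0.0851
finger_force: 0.0
```

Emit:
{"api": "apply_moves", "payload": {
  "rows": [
    [0, 0, 0, 0],
    [0, 0, 0, 0]
  ]
}}

```text
time_s: 3.28
tool_pos: [0.6177, -0.0593, 0.2909]
tool_rot: [[0.951, 0.309, -0.001], [0.309, -0.951, -0.0], [-0.001, -0.0, -1.0]]
force: [-0.6, 0.4, -0.4]
gripper_width: 0.0851
finger_force: 0.0
```

Run:
```python
from h import *
im=vision.grab_frame('scene'); s=state(); print(s['tool_pos'])
c=im[130:300,260:430]; c=np.ascontiguousarray(c[:,:,::-1]); c=cv2.resize(c,None,fx=3.4,fy=3.4,interpolation=cv2.INTER_CUBIC); cv2.imwrite('pics/a.png',c)
```

```text
[ 0.61710578 -0.06045916  0.29102516]
```

View pics/a.png

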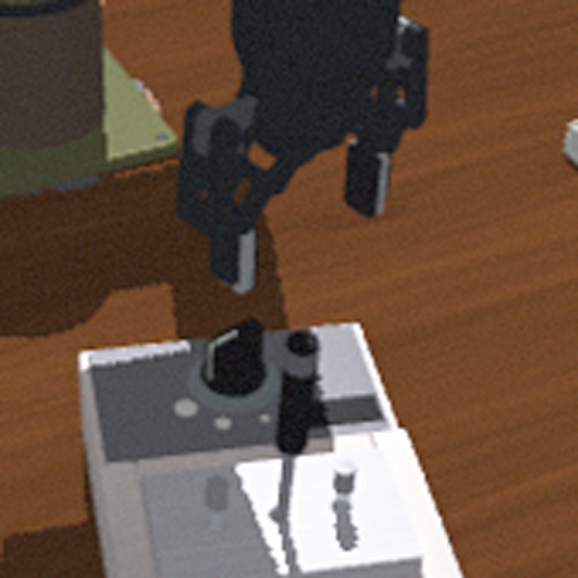

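The fingers straddle the thermometer (handle at about 298,390 in the crop, pads either side). Descending and gripping.

Emit:
{"api": "apply_moves", "payload": {
  "rows": [
    [0, 0, 2.5, 0],
    [0, 0, 2.5, 0],
    [0, 0, 2.5, 0],
    [0, 0, 2.6, 0],
    [0, 0, 0, 0]
  ]
}}

```text
time_s: 3.75
tool_pos: [0.6128, -0.0618, 0.1838]
tool_rot: [[0.953, 0.304, -0.011], [0.304, -0.953, 0.002], [-0.01, -0.005, -1.0]]
force: [-1.0, 0.7, -1.7]
gripper_width: 0.0847
finger_force: 0.0
```

Emit:
{"api": "apply_moves", "payload": {
  "rows": [
    [0, 0, 0, 0],
    [0, 0, 0, 0],
    [0, 0, 0, 0],
    [0, 0, 0, 0],
    [0, 0, 0, 0]
  ],
  "grip": 1.2,
  "newtons": 25
}}

```text
time_s: 4.17
tool_pos: [0.6178, -0.0613, 0.1923]
tool_rot: [[0.952, 0.306, 0.003], [0.306, -0.952, -0.001], [0.003, 0.001, -1.0]]
force: [1.0, 0.4, 0.5]
gripper_width: 0.0253
finger_force: 0.0
```

Emit:
{"api": "apply_moves", "payload": {
  "rows": [
    [0, 0, 0, 0],
    [0, 0, 0, 0],
    [0, 0, 0, 0],
    [0, 0, 0, 0]
  ]
}}

```text
time_s: 4.5
tool_pos: [0.6178, -0.0612, 0.1918]
tool_rot: [[0.952, 0.306, 0.002], [0.306, -0.952, -0.001], [0.002, 0.001, -1.0]]
force: [0.2, -0.5, 5.6]
gripper_width: 0.0172
finger_force: 25.6
```

Emit:
{"api": "apply_moves", "payload": {
  "rows": [
    [0, 0, -1, 0],
    [0, 0, -1.5, 0],
    [0, 0, -2, 0],
    [0, 0, -2, 0],
    [0, 0, -2, 0]
  ]
}}

```text
time_s: 4.92
tool_pos: [0.6163, -0.0608, 0.2753]
tool_rot: [[0.952, 0.306, -0.002], [0.306, -0.952, 0.001], [-0.002, -0.001, -1.0]]
force: [-0.2, -0.1, -0.9]
gripper_width: 0.0173
finger_force: 25.1
```

Emit:
{"api": "apply_moves", "payload": {
  "rows": [
    [0, 0, -2, 0],
    [0, 0, -1, 0],
    [0, 0, -0.5, 0],
    [-1, 0.95, 0, 0],
    [-2, 1.88, 0, 0]
  ]
}}

```text
time_s: 5.33
tool_pos: [0.5969, -0.096, 0.3089]
tool_rot: [[0.951, 0.309, -0.002], [0.309, -0.951, 0.001], [-0.001, -0.002, -1.0]]
force: [0.3, 0.1, -0.9]
gripper_width: 0.0171
finger_force: 25.1
```

Run:
```python
from jar import *
for n in('scene','top'):
    im=vision.grab_frame(n)
    for o in('thermometer','tube_a','jar'):
        for r in nets.regions_of(n,o)[:2]: print(n,o,round(r['score'],2),r['bbox'])
    if n=='scene': a=im[130:330,160:400]
cv2.imwrite('pics/b.png',cv2.resize(np.ascontiguousarray(a[:,:,::-1]),None,fx=2.8,fy=2.8))
```

```text
scene thermometer 0.58 [320.1, 172.6, 15.7, 84.2]
scene tube_a 0.64 [354.4, 265.8, 12.9, 15.1]
scene jar 0.77 [171.1, 253.9, 41.9, 63.2]
top jar 0.92 [402.8, 245.8, 36.5, 31.8]
top jar 0.59 [459.7, 287.6, 26.7, 26.1]
```

View pics/b.png

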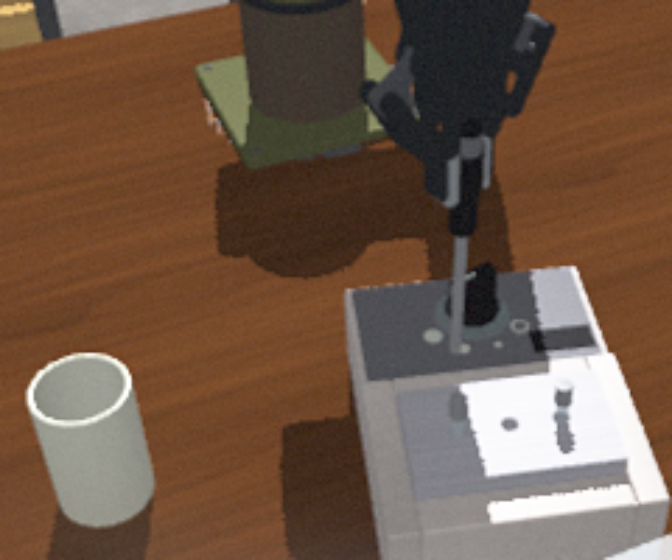

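The thermometer hangs straight (tip at crop 456,350), both tubes are still in, and the jar rim centre is at crop ~(80,388). I'll check the jar and the tip.

Run:
```python
from jar import *
s=state(); p=s['tool_pos']; print(p)
print('tip pred',px('scene',p-[0,0,.1368]),'seen',160+456/2.8,130+352/2.8)
print('rim',onz('scene',(160+80.5/2.8,130+388.5/2.8),.115))
q,e=fitcyl('jar',.037,.115,(.46,-.33));print(q,e.round(1))
R=s['tool_rot']; d=R.T@np.array([*(q-p[:2]),0]); print(d*100)
```

```text
[ 0.5970531  -0.09673536  0.30961903]
tip pred [321.83727222 255.23126651] seen 322.8571428571429 255.71428571428572
rim [ 0.46899183 -0.33454856  0.115     ]
[ 0.46725062 -0.33488224] [ 0.6  1.1  0.4 -0.9 -0.2  1.1  1.6 -1.4]
[-1.96510336e+01  1.86939309e+01  2.96781603e-03]
```

Emit:
{"api": "apply_moves", "payload": {
  "rows": [
    [-2.3, 2.2, 0, 0],
    [-2.3, 2.2, 0, 0],
    [-2.3, 2.2, 0, 0],
    [-2.3, 2.2, 0, 0],
    [-2.3, 2.2, 0, 0]
  ]
}}

```text
time_s: 6.35
tool_pos: [0.5206, -0.2379, 0.3105]
tool_rot: [[0.952, 0.307, 0.0], [0.307, -0.952, -0.0], [0.0, 0.0, -1.0]]
force: [0.4, -0.4, -1.5]
gripper_width: 0.0172
finger_force: 25.1
```

Emit:
{"api": "apply_moves", "payload": {
  "rows": [
    [-2.3, 2.2, 0, 0],
    [-2.3, 2.2, 0, 0],
    [-2.3, 2.2, 0, 0],
    [-1.2, 1.1, 0, 0],
    [0, 0, 0, 0]
  ]
}}

```text
time_s: 6.77
tool_pos: [0.4662, -0.3377, 0.3103]
tool_rot: [[0.953, 0.302, -0.001], [0.302, -0.953, -0.001], [-0.001, 0.001, -1.0]]
force: [0.7, -0.1, -1.9]
gripper_width: 0.0169
finger_force: 25.1
```

Emit:
{"api": "apply_moves", "payload": {
  "rows": [
    [0, 0, 0, 0],
    [0, 0, 0, 0]
  ]
}}

```text
time_s: 6.93
tool_pos: [0.468, -0.3346, 0.3103]
tool_rot: [[0.952, 0.306, 0.0], [0.306, -0.952, 0.0], [0.0, -0.0, -1.0]]
force: [-0.0, -0.4, -0.7]
gripper_width: 0.0174
finger_force: 25.1
```

Run:
```python
from jar import *
im=vision.grab_frame('scene'); s=state(); print(s['tool_pos'],s['gripper_width'])
print(px('scene',s['tool_pos']-[0,0,.1368]))
cv2.imwrite('pics/c.png',cv2.resize(np.ascontiguousarray(im[130:330,120:320,::-1]),None,fx=2.8,fy=2.8))
```

```text
[ 0.46823094 -0.33429028  0.31037357] 0.01728597508843605
[183.07657942 247.45828153]
```

View pics/c.png

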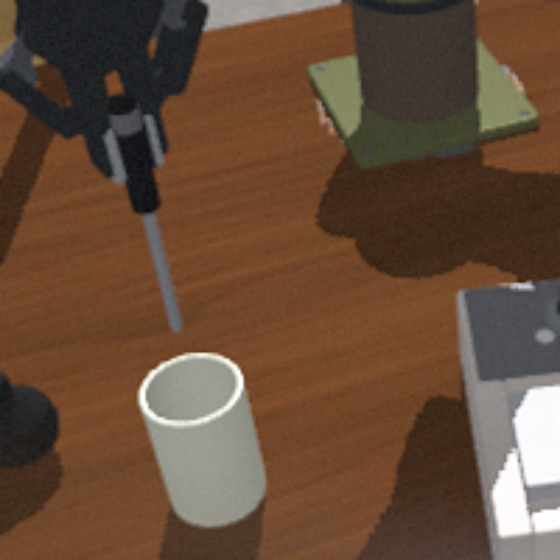

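The tip is over the jar (crop 176,330, matches prediction). Lowering.

Emit:
{"api": "apply_moves", "payload": {
  "rows": [
    [0, 0, 2, 0],
    [0, 0, 2.5, 0],
    [0, 0, 2.5, 0],
    [0, 0, 2.5, 0],
    [0, 0, 2, 0]
  ]
}}

```text
time_s: 7.4
tool_pos: [0.468, -0.3334, 0.1933]
tool_rot: [[0.951, 0.308, -0.001], [0.308, -0.951, 0.001], [-0.001, -0.001, -1.0]]
force: [0.5, -0.6, -0.9]
gripper_width: 0.0171
finger_force: 25.1
```

Emit:
{"api": "apply_moves", "payload": {
  "rows": [
    [0, 0, 1.5, 0],
    [0, 0, 1.2, 0],
    [0, 0, 1, 0],
    [0, 0, 0.8, 0],
    [0, 0, 0, 0]
  ]
}}

```text
time_s: 7.82
tool_pos: [0.4673, -0.3342, 0.1487]
tool_rot: [[0.952, 0.306, -0.002], [0.306, -0.952, 0.002], [-0.001, -0.002, -1.0]]
force: [-0.6, 0.4, -1.2]
gripper_width: 0.0172
finger_force: 25.1
```

Emit:
{"api": "apply_moves", "payload": {
  "rows": [
    [0, 0, 0.3, 0],
    [0, 0, 0.2, 0],
    [0, 0, 0, 0],
    [0, 0, 0, 0]
  ]
}}

```text
time_s: 8.15
tool_pos: [0.4679, -0.3354, 0.146]
tool_rot: [[0.952, 0.306, 0.001], [0.306, -0.952, -0.001], [0.001, 0.001, -1.0]]
force: [0.0, 0.6, -1.0]
gripper_width: 0.0173
finger_force: 25.1
```

Emit:
{"api": "apply_moves", "payload": {
  "rows": [
    [0, 0, 0.2, 0],
    [0, 0, 0, 0],
    [0, 0, 0, 0]
  ]
}}

```text
time_s: 8.4
tool_pos: [0.4677, -0.3352, 0.1434]
tool_rot: [[0.952, 0.306, 0.0], [0.306, -0.952, -0.0], [0.0, 0.0, -1.0]]
force: [-0.2, -0.4, -0.0]
gripper_width: 0.0173
finger_force: 25.1
```

Emit:
{"api": "apply_moves", "payload": {
  "rows": [
    [0, 0, 0.1, 0],
    [0, 0, 0, 0],
    [0, 0, 0, 0]
  ]
}}

```text
time_s: 8.65
tool_pos: [0.4679, -0.3354, 0.1429]
tool_rot: [[0.952, 0.306, 0.001], [0.306, -0.952, -0.001], [0.0, 0.001, -1.0]]
force: [0.4, -0.1, 1.8]
gripper_width: 0.0173
finger_force: 25.3
```

The tip is on the floor. Opening gently.

Emit:
{"api": "apply_moves", "payload": {
  "rows": [
    [0, 0, 0, 0],
    [0, 0, 0, 0],
    [0, 0, 0, 0],
    [0, 0, 0, 0],
    [0, 0, 0, 0]
  ],
  "grip": 3
}}

```text
time_s: 9.07
tool_pos: [0.4676, -0.3351, 0.1421]
tool_rot: [[0.952, 0.306, -0.0], [0.306, -0.952, 0.0], [-0.0, -0.0, -1.0]]
force: [-0.1, 0.3, -0.5]
gripper_width: 0.0297
finger_force: 0.0
```

Emit:
{"api": "apply_moves", "payload": {
  "rows": [
    [0, 0, 0, 0],
    [0, 0, 0, 0],
    [0, 0, 0, 0],
    [0, 0, 0, 0],
    [0, 0, 0, 0]
  ],
  "grip": 5.5
}}

```text
time_s: 9.48
tool_pos: [0.4677, -0.3351, 0.1423]
tool_rot: [[0.952, 0.306, 0.0], [0.306, -0.952, -0.0], [0.0, 0.0, -1.0]]
force: [0.3, -0.4, -0.1]
gripper_width: 0.055
finger_force: 0.0
```

Run:
```python
from jar import *
im=vision.grab_frame('scene'); im2=vision.grab_frame('top'); s=state(); print(s['tool_pos'],s['gripper_width'])
a=cv2.resize(np.ascontiguousarray(im[170:330,110:240,::-1]),(390,480));b=cv2.resize(np.ascontiguousarray(im2[200:320,370:470,::-1]),(400,480))
cv2.imwrite('pics/d.png',np.hstack([a,b]))
```

```text
[ 0.46765396 -0.3351114   0.14231389] 0.05508283618885696
```

View pics/d.png

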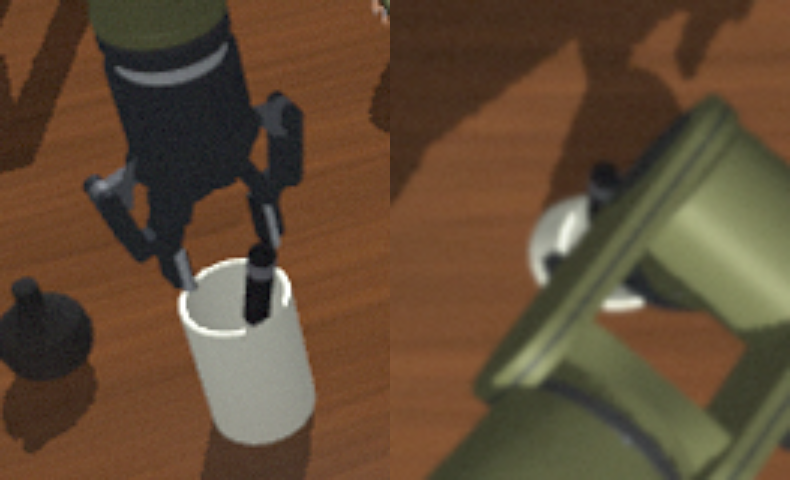

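The thermometer stands in the jar, leaning on the far rim, and the fingers are clear of it. I'll retreat upward and go to the knob.

Emit:
{"api": "apply_moves", "payload": {
  "rows": [
    [0, 0, -0.5, 0],
    [0, 0, -1.5, 0],
    [0, 0, -2.5, 0],
    [0, 0, -3.5, 0],
    [0, 0, -3.5, 0]
  ],
  "grip": 7
}}

```text
time_s: 10.0
tool_pos: [0.4671, -0.3346, 0.2578]
tool_rot: [[0.952, 0.306, -0.002], [0.306, -0.952, 0.002], [-0.001, -0.002, -1.0]]
force: [0.7, 0.5, 0.1]
gripper_width: 0.0701
finger_force: 0.0
```

Emit:
{"api": "apply_moves", "payload": {
  "rows": [
    [0, 0, -3, 0],
    [1.29, -3.67, 0, 0],
    [1.29, -3.67, 0, 0],
    [1.29, -3.67, 0, 0],
    [1.29, -3.67, 0, 0]
  ]
}}

```text
time_s: 10.42
tool_pos: [0.4717, -0.1783, 0.2881]
tool_rot: [[0.952, 0.305, 0.001], [0.305, -0.952, -0.0], [0.001, 0.001, -1.0]]
force: [0.6, 0.7, -0.4]
gripper_width: 0.0702
finger_force: 0.0
```

Emit:
{"api": "apply_moves", "payload": {
  "rows": [
    [1.29, -3.67, 0, 0],
    [1.29, -3.67, 0, 0],
    [1.29, -3.67, 0, 0],
    [1.29, -3.67, 0, 0],
    [0, 0, 0, -6.7]
  ]
}}

```text
time_s: 10.83
tool_pos: [0.4759, -0.0185, 0.2881]
tool_rot: [[0.907, 0.422, 0.001], [0.422, -0.907, 0.002], [0.002, -0.002, -1.0]]
force: [0.6, -0.5, -0.1]
gripper_width: 0.07
finger_force: 0.0
```

Emit:
{"api": "apply_moves", "payload": {
  "rows": [
    [0, 0, 0, -6.7],
    [0, 0, 0, -6.7],
    [0, 0, 0, -6.7],
    [0, 0, 0, -6.7],
    [0, 0, 0, -6.7]
  ]
}}

```text
time_s: 11.25
tool_pos: [0.4761, -0.0239, 0.2878]
tool_rot: [[0.525, 0.851, 0.0], [0.851, -0.525, -0.0], [0.0, 0.0, -1.0]]
force: [0.3, -0.0, -0.7]
gripper_width: 0.0699
finger_force: 0.0
```

Emit:
{"api": "apply_moves", "payload": {
  "rows": [
    [0, 0, 0, -6.7],
    [0, 0, 0, -6.7],
    [0, 0, 0, -6.7],
    [0, 0, 0, -6.7],
    [0, 0, 0, -6.7]
  ]
}}

```text
time_s: 11.67
tool_pos: [0.4761, -0.024, 0.2878]
tool_rot: [[-0.032, 0.999, 0.0], [0.999, 0.032, -0.0], [-0.0, 0.0, -1.0]]
force: [-0.0, -0.1, -0.2]
gripper_width: 0.0699
finger_force: 0.0
```

Emit:
{"api": "apply_moves", "payload": {
  "rows": [
    [0, 0, 0, -6.7],
    [0, 0, 0, -6.7],
    [0, 0, 0, 0],
    [0, 0, 0, 0]
  ]
}}

```text
time_s: 12.0
tool_pos: [0.4761, -0.024, 0.2877]
tool_rot: [[-0.254, 0.967, 0.0], [0.967, 0.254, -0.0], [-0.0, 0.0, -1.0]]
force: [0.7, -0.1, -0.4]
gripper_width: 0.0704
finger_force: 0.0
```

Run:
```python
from jar import *
im=vision.grab_frame('scene'); s=state(); print(s['tool_pos'],s['tool_rot'],s['joint_pos'],s['time_s'])
R=s['tool_rot']; d=R.T@(np.array([.4763,-.0241,.098])-s['tool_pos']); print(d*100)
print('err yaw',105.15-np.degrees(np.arctan2(R[1,0],R[0,0])))
r=nets.regions_of('scene','thermometer');print([(x['score'],x['bbox']) for x in r])
cv2.imwrite('pics/e.png',cv2.resize(np.ascontiguousarray(im[150:350,120:400,::-1]),None,fx=2.8,fy=2.8))
```

```text
[ 0.47614157 -0.02401563  0.28762389] [[-2.54606027e-01  9.67044791e-01  3.79179010e-04]
 [ 9.67044853e-01  2.54606066e-01 -5.62110764e-05]
 [-1.50899904e-04  3.52371431e-04 -9.99999927e-01]] [-9.34297619e+00 -1.72285874e+01  1.11898726e+02  3.50221971e-04
  8.53079014e+01 -2.40932481e+01] 12.05
[-9.33132408e-03  6.49137860e-03  1.89623938e+01]
err yaw 0.39975816596312086
[(0.73, [190.8, 253.0, 12.5, 22.7]), (0.3, [201.9, 375.1, 33.5, 42.7])]
```

View pics/e.png

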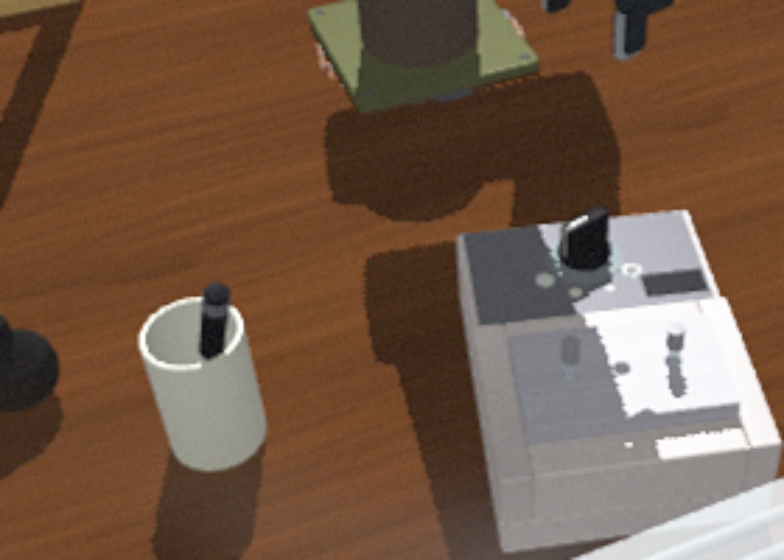

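The thermometer rests in the jar, and the knob's white line faces the large dot. Descending on the knob.

Emit:
{"api": "apply_moves", "payload": {
  "rows": [
    [0, 0, 3, 0],
    [0, 0, 3.5, 0],
    [0, 0, 3.5, 0],
    [0, 0, 3.5, 0],
    [0, 0, 2.5, 0]
  ]
}}

```text
time_s: 12.52
tool_pos: [0.4745, -0.0238, 0.1241]
tool_rot: [[-0.256, 0.967, -0.003], [0.967, 0.256, 0.001], [0.001, -0.003, -1.0]]
force: [-1.3, -0.1, -0.9]
gripper_width: 0.0703
finger_force: 0.0
```

Emit:
{"api": "apply_moves", "payload": {
  "rows": [
    [0, 0, 1.5, 0],
    [0, 0, 1.2, 0],
    [0, 0, 0, 0],
    [0, 0, 0, 0]
  ]
}}

```text
time_s: 12.85
tool_pos: [0.4763, -0.024, 0.1005]
tool_rot: [[-0.257, 0.967, -0.0], [0.967, 0.257, 0.0], [0.0, -0.0, -1.0]]
force: [0.3, -0.3, 0.1]
gripper_width: 0.0698
finger_force: 0.0
```

Emit:
{"api": "apply_moves", "payload": {
  "rows": [
    [0, 0, 0, 0],
    [0, 0, 0, 0],
    [0, 0, 0, 0],
    [0, 0, 0, 0],
    [0, 0, 0, 0]
  ],
  "grip": 0.8,
  "newtons": 30
}}

```text
time_s: 13.27
tool_pos: [0.477, -0.024, 0.1013]
tool_rot: [[-0.257, 0.966, 0.003], [0.966, 0.257, 0.0], [-0.001, 0.003, -1.0]]
force: [0.3, 0.9, 2.9]
gripper_width: 0.0132
finger_force: 32.8
```

Emit:
{"api": "apply_moves", "payload": {
  "rows": [
    [0, 0, 0, 0],
    [0, 0, 0, 0],
    [0, 0, 0, 0]
  ]
}}

```text
time_s: 13.52
tool_pos: [0.477, -0.024, 0.1013]
tool_rot: [[-0.257, 0.966, 0.002], [0.966, 0.257, -0.0], [-0.001, 0.002, -1.0]]
force: [1.4, 1.1, 4.4]
gripper_width: 0.0133
finger_force: 32.8
```

Emit:
{"api": "apply_moves", "payload": {
  "rows": [
    [0, 0, 0, -5],
    [0, 0, 0, -5],
    [0, 0, 0, -5],
    [0, 0, 0, -5],
    [0, 0, 0, -5]
  ],
  "newtons": 50
}}

```text
time_s: 13.93
tool_pos: [0.4767, -0.0242, 0.1014]
tool_rot: [[-0.645, 0.764, 0.001], [0.764, 0.645, -0.0], [-0.001, 0.001, -1.0]]
force: [-0.5, 0.3, 5.7]
gripper_width: 0.013
finger_force: 53.8
```

Emit:
{"api": "apply_moves", "payload": {
  "rows": [
    [0, 0, 0, -5],
    [0, 0, 0, -5],
    [0, 0, 0, -5],
    [0, 0, 0, -5],
    [0, 0, 0, -5]
  ]
}}

```text
time_s: 14.35
tool_pos: [0.4764, -0.0245, 0.1014]
tool_rot: [[-0.907, 0.42, 0.0], [0.42, 0.907, -0.001], [-0.001, -0.001, -1.0]]
force: [-1.8, -1.7, 7.3]
gripper_width: 0.0128
finger_force: 53.8
```

Emit:
{"api": "apply_moves", "payload": {
  "rows": [
    [0, 0, 0, -5],
    [0, 0, 0, -5],
    [0, 0, 0, -5],
    [0, 0, 0, -5],
    [0, 0, 0, -5]
  ]
}}

```text
time_s: 14.77
tool_pos: [0.4764, -0.0249, 0.1014]
tool_rot: [[-1.0, -0.003, 0.0], [-0.003, 1.0, -0.002], [-0.0, -0.002, -1.0]]
force: [-2.0, -2.3, 7.0]
gripper_width: 0.0132
finger_force: 53.9
```

Emit:
{"api": "apply_moves", "payload": {
  "rows": [
    [0, 0, 0, -5],
    [0, 0, 0, 0],
    [0, 0, 0, 0],
    [0, 0, 0, 0]
  ]
}}

```text
time_s: 15.1
tool_pos: [0.4764, -0.025, 0.1014]
tool_rot: [[-0.996, -0.086, 0.0], [-0.086, 0.996, -0.002], [0.0, -0.002, -1.0]]
force: [-1.8, -3.3, 7.2]
gripper_width: 0.0131
finger_force: 53.9
```

Run:
```python
from h import *
s=state();R=s['tool_rot'];p=np.load('heater.npy')
y=np.degrees(np.arctan2(R[1,0],R[0,0])-p[2])+180; y=(y+180)%360-180; print('bar heater deg',y,'joint',1.05-np.radians(y),s['wrist_torque'],s['force'])
```

```text
bar heater deg 19.618841320080804 joint 0.7075866235382793 [-0.46938634  0.32388446  0.02450621] [-1.82000713 -3.30175561  7.24566628]
```

The knob is at low. Releasing and retreating.

Emit:
{"api": "apply_moves", "payload": {
  "rows": [
    [0, 0, 0, 0],
    [0, 0, 0, 0],
    [0, 0, 0, 0],
    [0, 0, 0, 0],
    [0, 0, 0, 0]
  ],
  "grip": 6
}}

```text
time_s: 15.52
tool_pos: [0.4758, -0.0239, 0.0999]
tool_rot: [[-0.996, -0.086, -0.001], [-0.086, 0.996, 0.0], [0.001, 0.0, -1.0]]
force: [-0.2, -0.3, 0.0]
gripper_width: 0.0599
finger_force: 0.0
```

Emit:
{"api": "apply_moves", "payload": {
  "rows": [
    [0, 0, -1, 0],
    [0, 0, -3, 0],
    [0, 0, -4, 0],
    [0, 0, -4, 0],
    [0, 0, -3, 0]
  ]
}}

```text
time_s: 15.93
tool_pos: [0.4767, -0.024, 0.2547]
tool_rot: [[-0.996, -0.086, 0.004], [-0.086, 0.996, -0.001], [-0.004, -0.001, -1.0]]
force: [0.6, 0.3, 0.6]
gripper_width: 0.0599
finger_force: 0.0
```

Emit:
{"api": "apply_moves", "payload": {
  "rows": [
    [0, 0, -3, 0],
    [0, 0, -2, 0],
    [0, 0, 0, 0],
    [0, 0, 0, 0],
    [0, 0, 0, 0]
  ]
}}

```text
time_s: 16.35
tool_pos: [0.4756, -0.0239, 0.2993]
tool_rot: [[-0.996, -0.086, -0.002], [-0.086, 0.996, 0.0], [0.002, 0.0, -1.0]]
force: [-1.0, 0.3, -0.8]
gripper_width: 0.0605
finger_force: 0.0
```

Run:
```python
from h import *
im=vision.grab_frame('scene'); s=state(); print(s['tool_pos'],s['time_s'])
cv2.imwrite('pics/f.png',cv2.resize(np.ascontiguousarray(im[150:350,120:400,::-1]),None,fx=2.8,fy=2.8))
```

```text
[ 0.47533662 -0.02388783  0.29853208] 16.4
```

View pics/f.png

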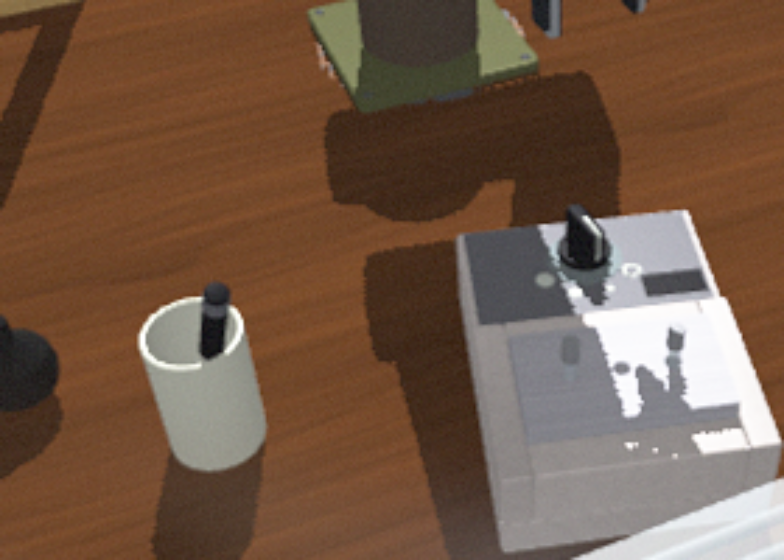

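The white line at crop (598,240) now faces the small dot, the thermometer is in the jar, and the tubes are in place. Handing in.

```bash
python3 -c "
from workcell import order; print(order.finish_job())"
```

```text
the job is handed in; nothing more can be done
None
```

The thermometer is standing tip down in the white jar, leaning on its rim. The selector knob is at low, the tubes are still in their wells, and I handed the job in at about 16 s.

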